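# Put the kitchen-table handful back where each kind belongs

## Robot

A 6-joint arm with a two-finger parallel gripper is mounted at the origin on a cart in front of the work surface, level with it; the furniture and walls round the work are solid. World frame = base frame: x ahead of the robot, y to its left, z up, the work surface at z = 0. Lengths are in m, angles in rad, forces in N, time in s.
With the tool pointing down it reaches from about 0.375 to 0.975 m from the base axis. Payload 3.8 kg.
Tool frame: the origin (TCP) lies midway between the tips of the shut fingers; the grasp point (between the pads) lies 19 mm behind it (manip.grip_depth is the distance from the TCP to the grasp point, in m); z points along the fingers, y is the line along which they close (so a half turn about z gives the same grasp; the last joint's range is limited). The gripper opens to 85 mm and grips with 20 to 120 N. Pads are 22 mm wide; open, the fingers measure 114 mm over their backs; the gripper's body (76 mm by 85 mm) begins 54 mm behind the grasp point. The pads swing forward as they close: fully open they stand 13 mm farther back than shut.
Start: joints at [1.115, 0.264, 1.604, -0, 1.274, -0.037], TCP at [0.274, 0.617, 0.231] pointing down, gripper open.
Joint ranges: [-2.63, 2.63], [-0.94, 2.18], [0.31, 2.57], [-1.31, 4.45], [0, 2.66], [-2.55, 2.55]. Speed limits (rad/s): [2.57, 2.57, 3.14, 3.14, 3.14, 3.14].

## Interface

Orientations are given as a rotation vector (axis times angle).
In Python, from plant import manip gives the robot as it stands. Calls block until the motion is done:
- manip.reach(position, orientation): joint-space move of the TCP to a pose.
- manip.move_linear(position, attitude=None, feed=0.15, until_force=None): straight line of the TCP; attitude=None keeps the orientation; feed is the mean speed in m/s. With until_force (N) it stops when the force on the tool has changed by that much, and returns True; else False.
- manip.move_joints(angles): joint-space move.
- manip.release() and manip.gripper_close(grip_force=None): open the fingers fully, or close them until they stop; grip_force is the grip in N (None keeps the last).
- manip.dwell(seconds).
- manip.ik(position, orientation): joint angles nearest the present ones, or None.
- manip.sense(): the state.
- manip.snapshot(name): name is "side" or "top"; returns a dict with "img" (480x640x3 uint8, red, green, blue), "intrinsics" (3x3 intrinsics, pixels), "dist_coeffs" ([k1, k2, p1, p2, k3] as OpenCV has them; the pictures are not rectified), "extrinsics" (4x4, takes a point from world to camera coordinates). Camera axes: x right, y down, z forward; pixel columns grow to the right and rows downward; lengths in m; the calibration is good to about 2 mm. A picture is of the moment at which its call begins. There is no depth.
A pose or a line that the arm cannot do raises manip.MotionError and nothing moves.
- manip.hand_in(): hands the job in; it is judged then, once.
The state is a dict: "time_s": time; "joint_pos": joint angles; "joint_vel": joint speeds; "joint_efforts": joint torques, N m; "tool_pos": TCP position; "tcp_rot": TCP orientation; "wrist_force": force on the tool from outside, world axes, zero at the start; "wrist_torque": the same for the moment, N m; "finger_gap": opening from 0.0 (shut) to 1.0 (fully open); "finger_force": force on a finger pad.
Only numpy, scipy, OpenCV 4.12 (cv2) and the standard library are available. Lean on these libraries where they do the work, as an engineer would, in place of code of your own. Each camera call takes 0.05 s, during which the arm holds its last target. There are 200 camera calls.

## Task

Clear the handful at the front of the table, keeping cleaning things away from food: the loose spice jar and the salt shaker go upright into empty cells of the wooden seasoning rack, one to a cell; the scouring bottle goes upright into the tall bottle bay of the white sink caddy and the sink plug flat into the caddy's low open tray; the black tape goes flat into the wide bay of the blue stationery tray. Set each thing down rather than dropping it, keep the jars and bottle from tipping over, and leave the running egg timer and the jar already in the rack where they stand.

Things in the scene. Friction and masses are not known exactly. Their poses are not given: they have to be found in the camera images.
- spice_jar: Loose spice jar to be put away: clear jar with a label and a red screw cap, standing upright among the handful at the front. 106 mm tall; body diameter 42, cap diameter 45 (top 21 mm). Origin: centre of its underside, z up. About 0.11 kg.
- salt_shaker: Loose salt shaker: clear glass with a light grey pierced cap, upright. 90 mm tall, diameter 44, drawing in to 34 above 74 mm. Origin: centre of its underside, z up. About 0.1 kg.
- scouring_bottle: Loose bottle of scouring cream: slim white and turquoise bottle with a turquoise cap, upright. 136 mm tall, diameter 38. Origin: centre of its underside, z up. About 0.08 kg.
- sink_plug: Loose black rubber sink plug with a pull ring on top, lying flat. Rim diameter 45, rim top at 17 mm, ring to 34 mm; grip it across the rim. Origin: centre of its underside, z up. About 0.05 kg.
- tape: Loose roll of black tape lying flat. Outer diameter 60, height 19. Origin: centre of its underside, z up. About 0.05 kg.
- egg_timer: Kitchen timer, white base and grey ribbed cap, 58 mm diameter, 54 mm tall, loose, standing among the handful; it stays where it is. Origin: centre of its underside, z up.
- jar_in_rack: Second spice jar (red cap, same size as the loose one) that already stands, loose, in the back left cell of the seasoning rack; it stays there. Origin: centre of its underside, z up.
- seasoning_rack: Fixed dark wooden box, 142 x 142 mm, 2 x 2 square open cells of 62 mm for spice jars and salt. Origin: centre of underside; x to the back (away from the robot), y left, z up; yaw within 0.15 rad. Cell centres at x = +-34, y = +-34 mm; floor at z = 5; outer walls 42 mm high, dividers 6 mm thick, 36 high. Cell (+34, +34) holds the second jar; the other three are empty.
- sink_caddy: Fixed white plastic caddy, 156 (x) x 144 (y) mm. Origin: centre of underside; x to the back, y left, z up; yaw within 0.15 rad. Bottle bay, back right, walls to 60 mm: x 3 to 74, y -68 to -10. Soap bay, front right, with a fixed bar of soap (top 22). Low open tray, whole left side, walls to 18: x -74 to 74, y -6 to 68. Floor at z = 4; walls 4 thick.
- stationery_tray: Fixed blue tray with grey felt floor, 163 (x) x 130 (y) mm. Origin: centre of underside; x to the back, y left, z up; yaw within 0.15 rad. Pen bay, right: y -61 to -27 mm, holds two loose pens. Wide bay, left, empty: x -77.5 to 77.5, y -23 to 61. Floor at z = 3; walls 4 thick, to 22 mm high.

How it is judged:
At the end, for the whole second after the job is handed in: Jar and shaker upright on cell floors of the rack, bottle upright on the bottle bay floor, plug flat in the low tray, tape flat in the wide bay (origins inside the bays, undersides within 7 mm of the floor, tilt < 0.12 rad); rack jar in its cell; timer upright within 30 mm; all at rest (x of spice_jar in the frame of seasoning_rack between -0.066 and 0.066 m and y of spice_jar in the frame of seasoning_rack between -0.066 and 0.066 m and z of each of spice_jar, salt_shaker, jar_in_rack in the frame of seasoning_rack below 0.012 m and angle between each of spice_jar, salt_shaker, jar_in_rack, scouring_bottle, sink_plug, tape, egg_timer's own z axis and vertical below 0.12 rad and x of salt_shaker in the frame of seasoning_rack between -0.066 and 0.066 m and y of salt_shaker in the frame of seasoning_rack between -0.066 and 0.066 m and x of jar_in_rack in the frame of seasoning_rack between -0.066 and 0.066 m and y of jar_in_rack in the frame of seasoning_rack between -0.066 and 0.066 m and x of scouring_bottle in the frame of sink_caddy between 0.003 and 0.074 m and y of scouring_bottle in the frame of sink_caddy between -0.068 and -0.01 m and z of each of scouring_bottle, sink_plug in the frame of sink_caddy below 0.011 m and x of sink_plug in the frame of sink_caddy between -0.074 and 0.074 m and y of sink_plug in the frame of sink_caddy between -0.006 and 0.068 m and x of tape in the frame of stationery_tray between -0.0775 and 0.0775 m and y of tape in the frame of stationery_tray between -0.023 and 0.061 m and z of tape in the frame of stationery_tray below 0.01 m and distance of egg_timer from where it was at the start of the episode below 0.03 m and linear speed of each of spice_jar, salt_shaker, scouring_bottle, sink_plug, tape, jar_in_rack, egg_timer below 0.02 m/s and x of jar_in_rack in the frame of seasoning_rack above 0 m and y of jar_in_rack in the frame of seasoning_rack above 0 m); the robot touches nothing.
It fails at once if one of the five things is dropped or thrown: in free flight with its underside more than 45 mm above the table ((height (world z) of spice_jar above 0.045 m and contact force between spice_jar and anything else below 0.001 N) or (height (world z) of salt_shaker above 0.045 m and contact force between salt_shaker and anything else below 0.001 N) or (height (world z) of scouring_bottle above 0.045 m and contact force between scouring_bottle and anything else below 0.001 N) or (height (world z) of sink_plug above 0.045 m and contact force between sink_plug and anything else below 0.001 N) or (height (world z) of tape above 0.045 m and contact force between tape and anything else below 0.001 N)).
It fails at once if the spice jar, salt shaker, scouring bottle or the jar already in the rack is tipped by more than about 45 degrees (angle between any of spice_jar, salt_shaker, scouring_bottle, jar_in_rack's own z axis and vertical above 0.8 rad).
It fails at once if the egg timer is pushed more than 30 mm or tipped (distance of egg_timer from where it was at the start of the episode above 0.03 m or angle between egg_timer's own z axis and vertical above 0.4 rad).
It also fails if it takes over 118 s, if anything falls off the work surface, if the arm or the gripper's body presses on something with over 40 N, if the wrist force passes 120 N, or if a joint passes its speed limit or range.

## Working session

There is one attempt and no reset: what is moved stays moved. The work goes in short steps, each a Python script; the robot and the scene stay as the last script left them, time stands still between calls to the robot, and variables do not carry over. Pictures are saved under pics/ and viewed, at most 14 in all, crops included, and the job is handed in when it is done.

```bash
mkdir -p pics; ls
python3 - <<'E'
from plant import manip
import cv2,numpy as np
for n in("top","side"):
    s=manip.snapshot(n);cv2.imwrite(f"pics/{n}0.png",s["img"][:,:,::-1])
    np.savez(f"{n}0.npz",**s)
    print(n,s["intrinsics"].tolist(),s["dist_coeffs"],np.round(s["extrinsics"],4).tolist())
s=manip.sense();print(s["time_s"],s["tcp_rot"],s["finger_gap"],manip.grip_depth)
E
```

```text
pics
top [[613.5812633485953, 0.0, 322.8403908949513], [0.0, 613.5812633485953, 237.1191724789238], [0.0, 0.0, 1.0]] [0.05230045 0.         0.         0.         0.        ] [[-0.0125, -0.9999, -0.0079, 0.0411], [-0.9969, 0.0131, -0.0781, 0.5252], [0.0782, 0.0069, -0.9969, 1.2557], [0.0, 0.0, 0.0, 1.0]]
side [[564.6991240188237, 0.0, 313.38263288307655], [0.0, 564.6991240188237, 235.9063864310287], [0.0, 0.0, 1.0]] [0.04240256 0.         0.         0.         0.        ] [[0.7025, -0.7116, -0.0079, -0.342], [-0.4311, -0.4167, -0.8003, 0.2755], [0.5662, 0.5656, -0.5995, 0.9933], [0.0, 0.0, 0.0, 1.0]]
0.1 [-0.6529522  -3.07246833  0.00316982] 1.000712723368226 0.0187
```

View pics/top0.png

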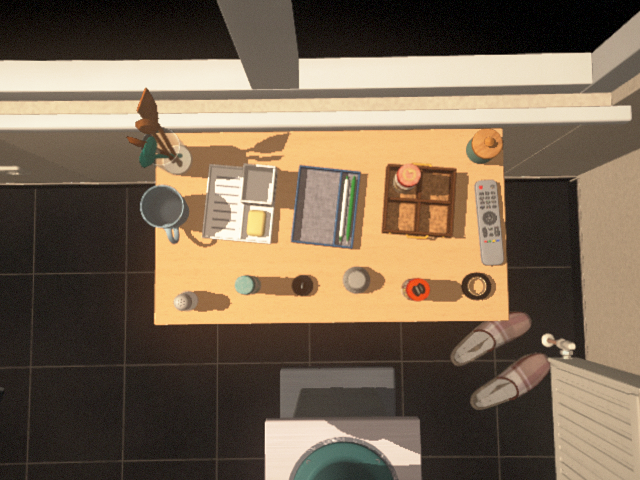

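View pics/side0.png

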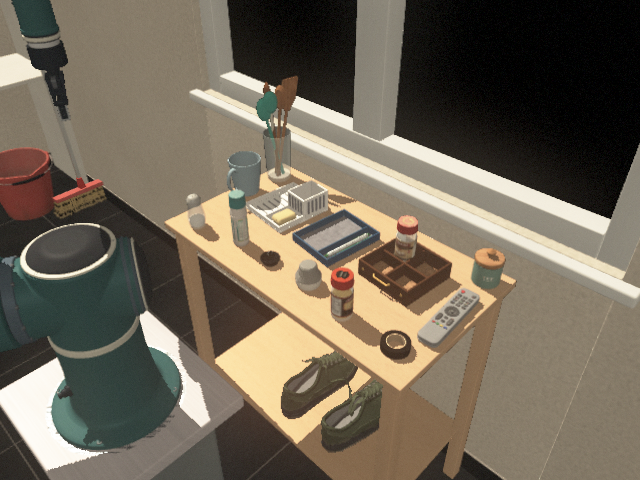

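Run:
```python
import cv2
im=cv2.imread("pics/top0.png")
def crop(x0,y0,w,h,k): return cv2.resize(im[y0:y0+h,x0:x0+w],None,fx=k,fy=k,interpolation=cv2.INTER_CUBIC)
import numpy as np
a=crop(165,265,160,50,5);b=crop(335,265,160,50,5)
cv2.imwrite("pics/front.png",np.vstack([a,b]))
cv2.imwrite("pics/back1.png",crop(200,155,165,100,4.8))
cv2.imwrite("pics/back2.png",crop(375,155,90,90,6))
```

```text
(no output)
```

View pics/front.png

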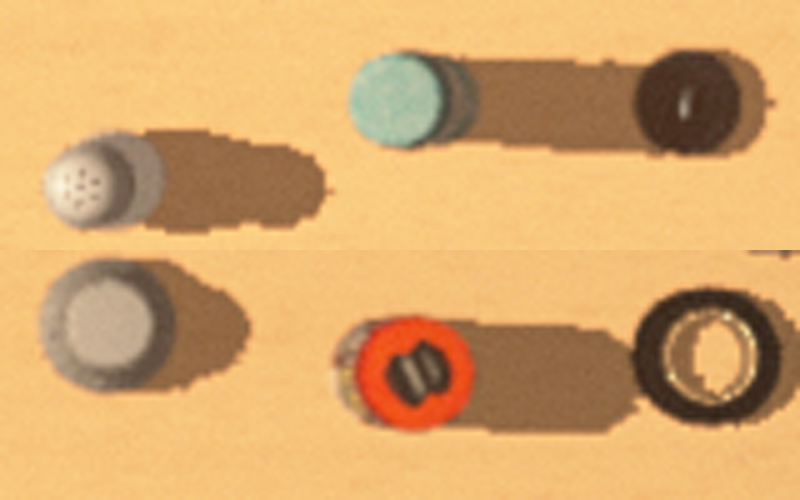

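View pics/back1.png

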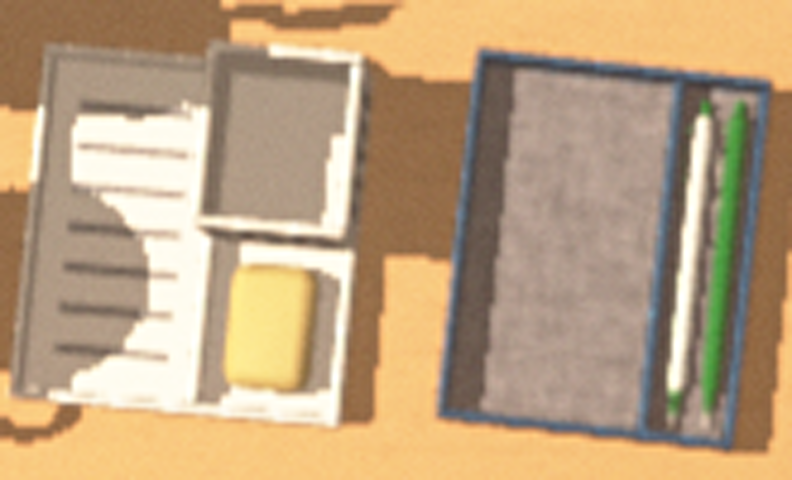

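View pics/back2.png

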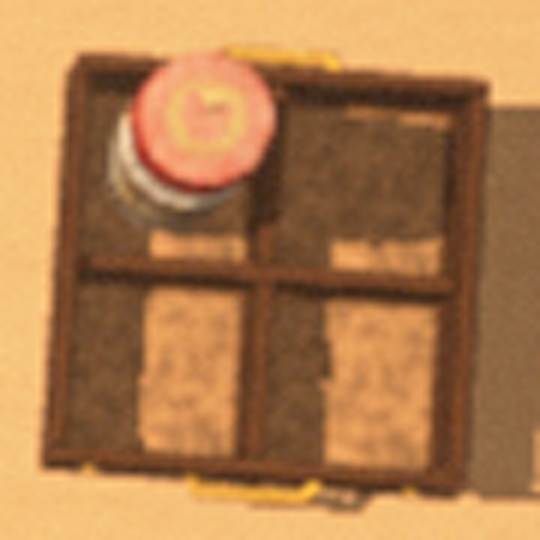

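```bash
cat > loc.py <<'E'
import numpy as np,cv2
from scipy.optimize import least_squares
def cam(n): return dict(np.load(n))
def ray(c,p,z):
    u=cv2.undistortPoints(np.array([[p]],float),c["intrinsics"],c["dist_coeffs"])[0,0]
    R,t=c["extrinsics"][:3,:3],c["extrinsics"][:3,3]
    o=-R.T@t;d=R.T@np.array([*u,1]);return (o+d*(z-o[2])/d[2])[:2]
E
cat > m0.py <<'E'
from loc import *
import json
c=cam("top0.npz")
def P(crop,p): x0,y0,k=crop;return (x0+(p[0]+.5)/k-.5,y0+(p[1]+.5)/k-.5)
A=(165,265,5);B=(335,265,5);C=(200,155,4.8);D=(375,155,6)
out={}
for n,cr,p,z in [("salt",A,(88,185),.085),("saltbase",A,(111,180),0),("bottle",A,(396,100),.136),("plug",A,(688,103),.015),("timer",B,(108,75),.03),("timertop",B,(110,73),.054),("jar",B,(415,123),.106),("tape",B,(708,106),.017),("rackjar",D,(204,122),.106)]:
    out[n]=ray(c,P(cr,p),z).tolist();print(n,np.round(out[n],4))
def fit(n,cr,pix,loc):
    W=np.array([ray(c,P(cr,p),l[2]/1e3) for p,l in zip(pix,loc)]);L=np.array(loc)[:,:2]/1e3
    f=lambda q:(L@np.array([[np.cos(q[2]),np.sin(q[2])],[-np.sin(q[2]),np.cos(q[2])]])+q[:2]-W).ravel()
    r=least_squares(f,[*W.mean(0),0]);out[n]=r.x.tolist();print(n,np.round(r.x,4),np.round(r.fun*1e3,1))
fit("caddy",C,[(48,47),(14,397),(363,58),(352,240),(208,42),(200,228)],[(78,72,18),(-78,72,18),(78,-72,60),(-1,-72,60),(78,-6,60),(-1,-6,60)])
fit("tray",C,[(480,50),(770,82),(441,416),(730,447)],[(81.5,65,22),(81.5,-65,22),(-81.5,65,22),(-81.5,-65,22)])
fit("rack",D,[(76,58),(490,82),(42,467),(465,492)],[(71,71,42),(71,-71,42),(-71,71,42),(-71,-71,42)])
json.dump(out,open("est.json","w"))
# project into side view
s=cam("side0.npz")
for n,z in [("salt",.09),("bottle",.136),("plug",.017),("jar",.106),("tape",.019),("salt",0),("bottle",0),("jar",0)]:
    rv=cv2.Rodrigues(s["extrinsics"][:3,:3])[0]
    print(n,z,np.round(cv2.projectPoints(np.array([[*out[n],z]]),rv,s["extrinsics"][:3,3],s["intrinsics"],s["dist_coeffs"])[0].ravel(),1))
E
python3 m0.py
```

```text
salt [0.3977 0.3106]
saltbase [0.3977 0.3211]
bottle [0.429  0.1833]
plug [0.4265 0.0785]
timer [ 0.4366 -0.033 ]
timertop [ 0.4372 -0.0327]
jar [ 0.4162 -0.1471]
tape [ 0.4211 -0.2805]
rackjar [ 0.6385 -0.135 ]
caddy [ 0.5979  0.2064 -0.0941] [ 0.   0.3 -1.7  0.3  1.3 -1.7  0.2  0.5 -0.2 -1.6  0.5  2.2]
tray [ 0.59    0.0276 -0.1209] [ 1.   1.1  1.2 -1.6 -0.8  2.3 -1.4 -1.9]
rack [ 0.5972 -0.1642 -0.0842] [ 1.1  0.9 -0.3  0.5  0.4 -1.5 -1.2  0.1]
salt 0.09 [193.3 194.8]
bottle 0.136 [236.1 193.4]
plug 0.017 [269.6 256. ]
jar 0.106 [341.7 273.8]
tape 0.019 [395.2 340.2]
salt 0 [198.3 225.6]
bottle 0 [241.3 241.9]
jar 0 [340.6 313.5]
```

Run:
```python
import cv2,numpy as np
im=cv2.imread("pics/side0.png")
def crop(x0,y0,w,h,k): return cv2.resize(im[y0:y0+h,x0:x0+w],None,fx=k,fy=k,interpolation=cv2.INTER_CUBIC)
cv2.imwrite("pics/side_f.png",np.hstack([crop(180,180,100,80,5),crop(320,260,60,80,5)]))
```

```text
(no output)
```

View pics/side_f.png

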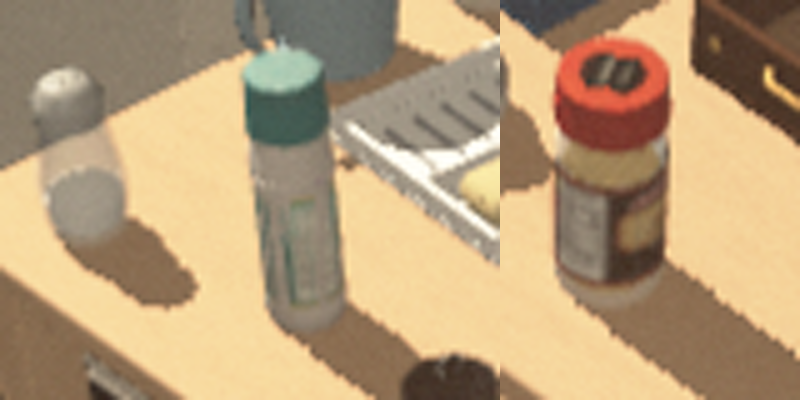

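```bash
cat > job.py <<'E'
import numpy as np,json
from scipy.spatial.transform import Rotation as Ro
from plant import manip
E=json.load(open("est.json"))
def att(yaw,pos):
    """tool down, fingers closing along world direction yaw; the half turn with the smaller last joint"""
    best=None
    for a in (yaw,yaw+np.pi):
        y=np.array([np.cos(a),np.sin(a),0]);z=np.array([0,0,-1.])
        rv=Ro.from_matrix(np.c_[np.cross(y,z),y,z]).as_rotvec();q=manip.ik(pos,rv)
        if q is not None and (best is None or abs(q[5])<best[0]): best=(abs(q[5]),rv)
    return best[1]
def world(f,l):
    x,y,a=E[f];return np.array([x+np.cos(a)*l[0]-np.sin(a)*l[1],y+np.sin(a)*l[0]+np.cos(a)*l[1]])
def pick(p,yaw,h,force,hi):
    a=att(yaw,[*p,hi]);manip.reach([*p,hi],a)
    manip.move_linear([*p,h],feed=.15);manip.gripper_close(force)
    s=manip.sense();print("pick t",round(s["time_s"],1),"gap",s["finger_gap"],"F",s["finger_force"])
    manip.move_linear([*p,hi],feed=.15)
def place(p,yaw,h,floor,hi,out):
    a=att(yaw,[*p,hi]);manip.move_linear([*p,hi],a,feed=.2)
    print("still held gap",manip.sense()["finger_gap"])
    manip.move_linear([*p,h+floor+.02],feed=.12)
    hit=manip.move_linear([*p,h+floor-.002],feed=.03,until_force=4)
    s=manip.sense();print("down",hit,"dz",round(s["tool_pos"][2]-h-floor,4))
    manip.release();manip.move_linear([*p,out],feed=.15);print("t",manip.sense()["time_s"])
E
python3 - <<'E'
from job import *
w=world("caddy",(.038,-.039));print(w)
pick(E["bottle"],0,.081,30,.20)
place(w,0,.081,.004,.20,.20)
import cv2
for n in("top","side"): cv2.imwrite(f"pics/{n}1.png",manip.snapshot(n)["img"][:,:,::-1])
E
```

```text
[0.63205743 0.16404561]
pick t 3.2 gap 0.42627659633041987 F 29.72286524309311
still held gap 0.4267842732454901
down True dz 0.0006
t 8.3583
```

Run:
```python
from job import *
c=E["caddy"][2];r=E["rack"][2]
pick(E["plug"],c,.0,25,.16)
place(world("caddy",(-.02,.031)),c,.0,.004,.16,.20)
pick(E["salt"],r+np.pi/2,.040,25,.18)
place(world("rack",(-.034,.034)),r+np.pi/2,.040,.005,.18,.20)
import cv2
for n in("top","side"): cv2.imwrite(f"pics/{n}2.png",manip.snapshot(n)["img"][:,:,::-1])
```

```text
pick t 11.1 gap 0.5004652365802614 F 24.71360729530133
still held gap 0.4999683781531439
down True dz 0.0009
t 17.3917
pick t 20.2 gap 0.4318383779709586 F 24.086845045530936Traceback (most recent call last):
  File "<stdin>", line 6, in <module>
  File "job.py", line 21, in place
    a=att(yaw,[*p,hi]);manip.move_linear([*p,hi],a,feed=.2)
                       ~~~~~~~~~~~~~~~~~^^^^^^^^^^^^^^^^^^^
plant.MotionError: the arm cannot follow that straight line within its joint ranges
```

Run:
```python
from job import *
import cv2
s=manip.sense();print(s["tool_pos"],s["finger_gap"],s["joint_pos"],s["wrist_force"])
im={n:manip.snapshot(n)["img"][:,:,::-1] for n in("top","side")}
a=cv2.resize(im["side"][60:260,100:300],(600,600),interpolation=cv2.INTER_CUBIC);cv2.imwrite("pics/s2.png",a)
```

```text
[0.39691216 0.31005488 0.1786855 ] 0.4291691199907833 [ 6.13686217e-01 -1.99631243e-02  2.02077620e+00  1.15421401e-05
  1.14309347e+00 -8.72866059e-01] [-0.2151166   0.34373883  0.03134059]
```

View pics/s2.png

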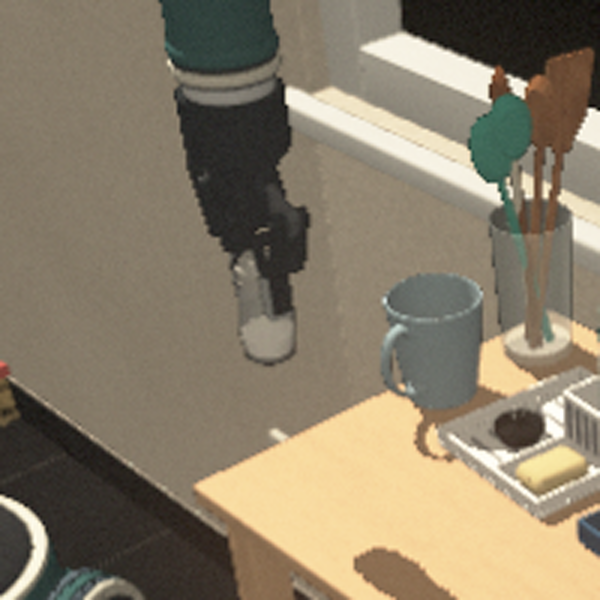

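```bash
sed -i 's/def att(yaw,pos):/def att(yaw,pos,ref=0):/; s/abs(q\[5\])/abs(q[5]-ref)/g; s/a=att(yaw,\[\*p,hi\]);manip.move_linear/a=att(yaw,[*p,hi],manip.sense()["joint_pos"][5]);manip.move_linear/' job.py; grep -n ref job.py
python3 - <<'E'
from job import *
r=E["rack"][2]
place(world("rack",(-.034,.034)),r+np.pi/2,.040,.005,.18,.20)
import cv2
im={n:manip.snapshot(n)["img"][:,:,::-1] for n in("top","side")}
cv2.imwrite("pics/3.png",np.vstack([cv2.resize(im["side"][140:360,160:520],None,fx=1.6,fy=1.6),cv2.resize(im["top"][150:300,140:500],None,fx=1.6,fy=1.6)]))
E
```

```text
5:def att(yaw,pos,ref=0):
11:        if q is not None and (best is None or abs(q[5]-ref)<best[0]): best=(abs(q[5]-ref),rv)
still held gap 0.42507174161758665
down True dz 0.0008
t 27.3083
```

View pics/3.png

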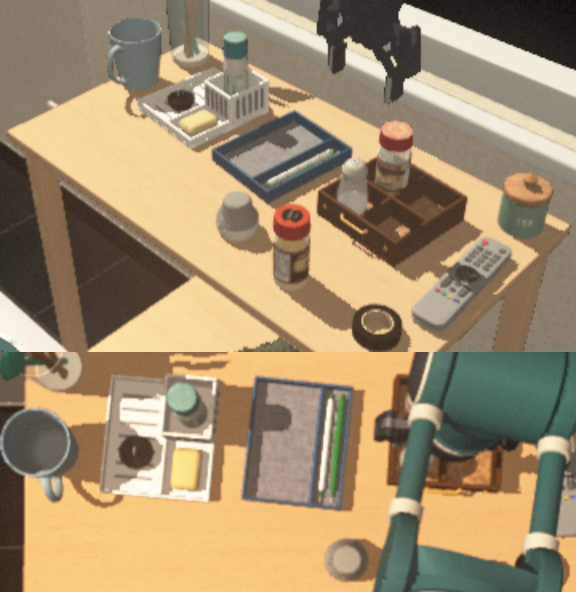

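Bottle, plug and shaker stand in their bays, and the timer hasn't moved. Next are the jar and the tape.

Run:
```python
from job import *
r=E["rack"][2];t=E["tray"][2]
pick(E["jar"],r,.072,25,.24)
place(world("rack",(-.034,-.034)),r,.072,.005,.24,.24)
pick(E["tape"],np.pi/2,-.003,25,.16)
place(world("tray",(0,.019)),t,-.003,.003,.18,.20)
manip.reach([.42,.3,.3],att(0,[.42,.3,.3]))
import cv2
im={n:manip.snapshot(n)["img"][:,:,::-1] for n in("top","side")}
cv2.imwrite("pics/4.png",np.vstack([cv2.resize(im["side"][140:360,160:520],None,fx=1.6,fy=1.6),cv2.resize(im["top"][150:300,140:500],None,fx=1.6,fy=1.6)]))
```

```text
pick t 30.4 gap 0.5146089142745014 F 25.152459419332445
still held gap 0.512876346881288
down True dz 0.0006
t 36.2833
pick t 39.0 gap 0.6564923056618595 F 26.474431671813363
still held gap 0.6546859176024273
down True dz 0.001
t 46.2417
```

View pics/4.png

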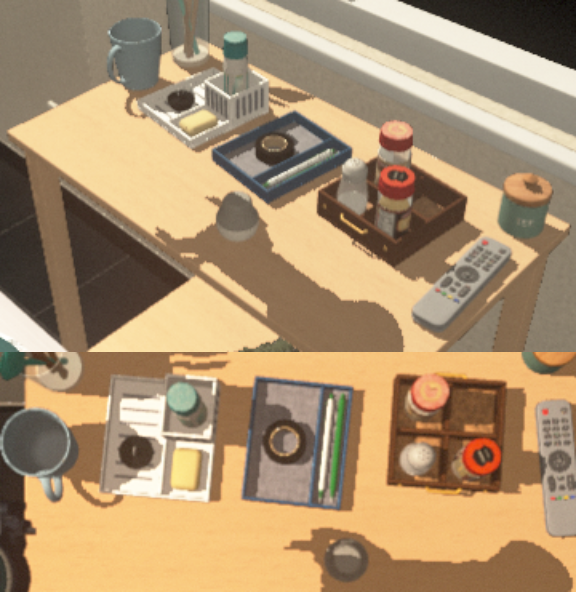

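The shaker and jar stand in the front cells of the rack, the tape lies flat in the wide bay, the bottle and plug are in the caddy, and the timer hasn't moved. I'm handing it in.

```bash
python3 -c "
from plant import manip
print(manip.hand_in())"
```

```text
the job is handed in; nothing more can be done
None
```

I put all five things away where you asked and handed the job in at about 47 s of the 118 s; the last pictures show everything in its bay, with the timer and the rack jar where they stood, but hand-in returned no verdict.

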